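# Clamp a paper core in the hand-pumped core press and start the reading

## Task

Set the cardboard core up for its crush reading: swing the press's small release lever over to its shut side (away from the mouth) and roll the core over the low lip into the press's bed, back against the spine, keeping it on the bench. Then, with the release shut, work the pump lever through full strokes (right down, then let it come right back up), at least three, until the ram plate holds the core tight against the fixed head. Last, press the start button all the way in once the core is gripped, let go of everything, and leave the bottle, jar and beaker where they stand.

Things in the scene. Friction and masses are not known exactly. Their poses are not given: they have to be found in the camera images.
- press: White bench press for paper cores, fixed to the bench. Origin on the bench; x points away from its mouth (away from the robot), y runs along it from pump to fixed head. In its frame (mm): pump housing x -40..70, y -130..-20, 120 high, with a dial on its front; spine (back stop) face at x=40, 60 high, y -135..255. All mm positions below are in this frame.
- bed (a point): Centre of a gripped core: press (0, 130), 38 mm above the bench. The bed is the strip of bench between the steel lip (x -23..-15, 2 mm high, y -20..190) and the spine's face (x=40). A core in it lies along y with its axis at x=0 within 3 mm, anywhere between ram plate and head, and cannot roll out by itself.
- head_face (a point): Point on the fixed head's face at y=190, 50 mm above the bench. The head is a white block, x -40..70, y 190..250, 100 mm high.
- core: Plain cardboard core, 76 mm in diameter, 120 mm long, 0.2 to 0.4 kg, lying on the bench before the mouth, about parallel to press y and lengthwise already between ram plate and head. Origin at its centre, 38 mm above the bench; its y axis is the roll's axis; x and z turn as it rolls. In the bed, the ram slides it along to the head.
- ram (a joint): Ram plate travel (m) towards the head: its face stands at press y = this value. Starts between 0 and 0.020; about 0.070 when the core is tight between plate and head, and it goes no further. A full pump stroke drives it about 15 to 18 mm; it stays where driven.
- ram_face (a point): Centre of the ram plate's front face (plate 70 mm wide, top 85 mm above the bench).
- pump (a joint): Pump lever angle (rad). 0 = up, where its spring returns it; 0.6 = right down at its stop. A full stroke goes beyond 0.5 and comes back below 0.1. Pressing at the grip takes about 5 to 18 N. It still moves when the core is tight (the drive slips), so extra strokes do no harm.
- pump_grip (a point): Top surface of the lever's black grip (36 mm wide, 95 mm long), 30 mm from its outer end, 150 mm from the pivot. Pivot: a pin along x at y=-90, 150 mm above the bench; the lever points to -y. The point is about 217 mm above the bench when up, 129 mm when right down, and moves nearly straight down.
- release (a joint): Release lever angle (rad). 0 = open, leaning towards the mouth (press -x); 1.0 = shut, leaning to press +x; it stays where it is left. Shut counts from 0.8.
- release_tip (a point): Tip of the black release lever (80 mm long) on top of the pump housing; it swings in the press's x-z plane about a pivot just above the housing top at press (0, -45) mm.
- start (a joint): Start button travel (m): 0 out, 0.006 fully in, sprung, about 5 N fully in. Pressed counts from 0.004.
- start_top (a point): Centre of the top of the round grey start button (36 mm across) on top of the fixed head; it is pressed straight down.
- reagent: Bystander: amber bottle, 80 mm across, 190 mm high, origin under its base.
- jar: Bystander: white jar, 60 mm across, 75 mm high, origin under its base.
- beaker: Bystander: clear beaker, 70 mm across, 90 mm high, origin under its base.
Mind the look-alikes: they are no part of the job. Of the things that look like the core, the largest one is meant.

How it is judged:
By the outcome, as a careful person would: the job done as asked, in the order asked, and still so for the second after the job is handed in, with the robot touching nothing.
It also fails if it takes over 72 s, if anything falls off the work surface, if the arm or the gripper's body presses on something with over 40 N, if the wrist force passes 120 N, or if a joint passes its speed limit or range.

## Robot

A 7-joint arm with a two-finger parallel gripper is mounted at the origin on the work surface. World frame = base frame: x ahead of the robot, y to its left, z up, the work surface at z = 0. Lengths are in mm, angles in degrees, forces in N, time in s.
With the tool pointing down it reaches from about 400 to 925 mm from the base axis. Payload 5.6 kg.
Tool frame: the origin (TCP) lies on the centre line of the jaws, within the pads' length; the fingertips stand manip.tip_extent ahead of it and the grasp point (between the pads) is the TCP (manip.tip_extent is the distance from the TCP to the fingertips, in mm); z points along the fingers, y is the direction in which the jaws open and shut (so a half turn about z gives the same grasp; the last joint's range is limited). The gripper opens to 85 mm and grips with 20 to 120 N. Pads are 22 mm wide; open, the fingers measure 114 mm over their backs; the gripper's body (76 mm by 85 mm) begins 54 mm behind the grasp point. The pads swing forward as they close: fully open they stand 13 mm farther back than shut.
Start: joints at [68.64, 26.786, -0.665, 91.828, 0.344, 61.387, -3.226], TCP at [210.465, -614.99, 250.29] pointing down, gripper open.
Joint ranges: [-144.91, 144.91], [-17.63, 115.5], [-89.93, 88.59], [15.96, 139.68], [-74.01, 254.01], [8.47, 105.57], [-167.45, 167.45]. Speed limits (degrees/s): [147.25, 147.25, 180, 180, 180, 180, 180].

## Interface

Orientations are given as [roll, pitch, yaw] about the fixed x, y, z axes, in that order (R = Rz(yaw) Ry(pitch) Rx(roll)).
In Python, from cell import manip, vision gives the robot as it stands.
- The arm moves only by the tool apply_moves, never from a script. Its argument "plan" is a list of rows, each a list of 2 entries, a list of its own where there are three numbers: the shift along the tool's x, y, z each as a share of 400 mm, from -1 to 1, then the turn about the tool's z as a share of 2 pi rad, from -1 to 1. A call has 1 to 8 rows; each row shifts and turns the commanded pose from where the row before left it, along the tool's axes as they then stand; what a row does not reach is not made up. A row lasts 1/8 s, in which the tool goes at most 62.5 mm and 10.7 degrees, less where a joint would pass 70% of its speed; a pose out of reach is approached as far as the arm can. A call with a number of a shift or a turn outside -1 to 1 is refused whole. A call with a gripper value outside its range is refused whole. "jaw" is the opening, from 0 (shut) to 1 (fully open), set as the call begins (left out, the last holds). The fingers move at their own pace and stop on an object; the grip force is fixed at half the most. Time passes only in rows, so rows that do not move let the fingers close. It gives the time, the measured TCP pose, the force and the opening at its end, in the units of the state.
- manip.sense(): the state, without advancing time (a new reading comes with each control period).
- vision.camera(name): name is "scene" or "side" or "wrist"; returns the picture (384x512x3 uint8, blue, green, red); there is no depth.
- vision.camera_params(name): a dict with "mtx" (3x3 intrinsics, pixels), "distortion" ([k1, k2, p1, p2, k3] as OpenCV has them; the pictures are not rectified), "eye" and "rotation" of the camera in the world; the wrist camera has in their place "hand_eye" (4x4, takes a point from camera to tool coordinates, whose origin is the TCP and whose axes are the flange's). Camera axes: x right, y up, looking along -z (the intrinsics and any distortion apply to the point x, -y, -z); pixel columns grow to the right and rows downward; lengths in mm; the calibration is good to about 2 mm. A picture is of the moment at which its call begins: read the wrist's pose just before it. camera_params takes no time and is no camera call.
- manip.job_done(): hands the job in, once; it reports no verdict.
The state is a dict: "time": time; "qpos": joint angles; "qvel": joint speeds; "joint_torque": joint torques, N m; "ee_pos": TCP position; "ee_rot": TCP orientation; "force": force on the tool from outside, world axes, zero at the start; "wrist_torque": the same for the moment, N m; "finger_gap": finger opening in mm.
Only numpy, scipy, OpenCV 4.12 (cv2) and the standard library are available. Lean on these libraries where they do the work, as an engineer would, in place of code of your own. Each camera call takes 0.05 s, during which the arm holds its last target. There are 200 camera calls.

## Working session

There is one attempt and no reset: what is moved stays moved. The work goes in short steps, Python scripts to look and compute and a tool call to move; the robot and the scene stay as the last step left them, time stands still between calls to the robot, and variables do not carry over. Pictures are saved under pics/ and viewed, on a budget of 10 in all, crops included, one or two more only if the job needs it, and the job is handed in when it is done.

Besides the shell and the picture viewer there is one more tool, called after "Request:" as name([rows], argument=value, ...), one row to a line, values as JSON. apply_moves: Moves the arm, as the interface text tells. Shift numbers are shares of 400 mm and turn numbers shares of 2 pi rad, none past 1 either way. Its arguments: {"type":"object","properties":{"plan":{"type":"array","items":{"type":"array"}},"jaw":{"type":"number"}},"required":["plan"]}

```bash
ls; mkdir -p pics
cat > h.py <<'E'
import numpy as np, cv2
from cell import manip, vision
from scipy.spatial.transform import Rotation as R
def cam(name):
    p=vision.camera_params(name)
    if 'eye' in p: return p,np.array(p['eye'],float),np.array(p['rotation'],float)
    s=manip.sense(); Rt=R.from_euler('xyz',s['ee_rot'],degrees=True).as_matrix(); H=np.array(p['hand_eye'],float)
    return p,Rt@H[:3,3]+s['ee_pos'],Rt@H[:3,:3]
def ray(name,uv):
    p,e,r=cam(name)
    q=cv2.undistortPoints(np.array(uv,float).reshape(-1,1,2),np.array(p['mtx'],float),np.array(p['distortion'],float)).reshape(-1,2)
    d=np.c_[q[:,0],-q[:,1],-np.ones(len(q))]@r.T
    return e,d/np.linalg.norm(d,axis=1)[:,None]
def onplane(name,uv,z):
    e,d=ray(name,uv); return e+d*((z-e[2])/d[:,2])[:,None]
def tri(uv1,uv2,n1='scene',n2='side'):
    e1,d1=ray(n1,[uv1]);e2,d2=ray(n2,[uv2])
    A=np.c_[d1[0],-d2[0]];t=np.linalg.lstsq(A,e2-e1,rcond=None)[0]
    a=e1+t[0]*d1[0];b=e2+t[1]*d2[0];return (a+b)/2,np.linalg.norm(a-b)
def proj(name,P):
    p,e,r=cam(name); c=(np.atleast_2d(P)-e)@r; c=c*[1,-1,-1]
    return cv2.projectPoints(c.reshape(-1,1,3),np.zeros(3),np.zeros(3),np.array(p['mtx'],float),np.array(p['distortion'],float))[0].reshape(-1,2)
E
python3 - <<'E'
from h import *
s=manip.sense();print({k:np.round(v,2) for k,v in s.items()},manip.tip_extent)
for n in ['scene','side']:
    im=vision.camera(n);cv2.imwrite(f'pics/{n}0.png',im);cv2.imwrite(f'pics/{n}0b.png',cv2.resize(im,(800,600),interpolation=cv2.INTER_CUBIC))
    p,e,r=cam(n);print(n,e,r[:,2])
E
```

```text
pics
{'time': np.float64(0.0), 'qpos': array([68.64, 26.84, -0.67, 91.88,  0.34, 61.39, -3.23]), 'qvel': array([ 0.  ,  0.01, -0.02,  0.03, -0.02, -0.03, -0.06]), 'joint_torque': array([-0.000e+00, -5.324e+01,  2.000e-02, -2.513e+01,  1.000e-02,
        1.000e-02, -0.000e+00]), 'ee_pos': array([ 210.3 , -614.47,  249.31]), 'ee_rot': array([-1.799e+02,  1.000e-02,  1.889e+01]), 'force': array([ 0.07, -0.63, -0.84]), 'wrist_torque': array([-0.01, -0.03, -0.02]), 'finger_gap': np.float64(85.4)} 19.0Traceback (most recent call last):
  File "<stdin>", line 5, in <module>
IndexError: too many indices for array: array is 1-dimensional, but 2 were indexed
```

View pics/scene0b.png

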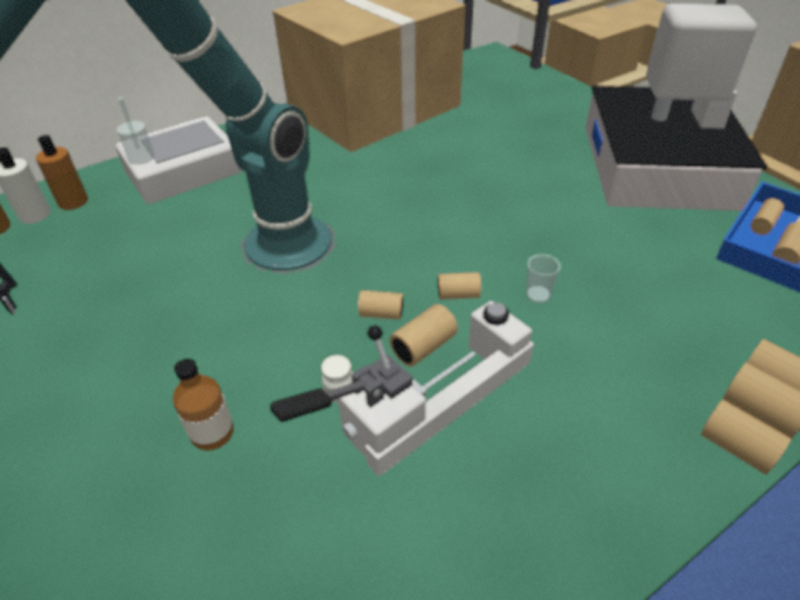

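Run:
```python
from h import *
for n in ['scene','side','wrist']:
    print(n,vision.camera_params(n))
im=vision.camera('side');cv2.imwrite('pics/side0.png',im);cv2.imwrite('pics/side0b.png',cv2.resize(im,(800,600),interpolation=cv2.INTER_CUBIC))
```

```text
scene {'mtx': array([[393.84215697,   0.        , 259.88799259],
       [  0.        , 393.84215697, 198.79801531],
       [  0.        ,   0.        ,   1.        ]]), 'distortion': array([-0.03015231,  0.        ,  0.        ,  0.        ,  0.        ]), 'eye': array([1160.47938584, -428.90230189,  948.03854058]), 'rotation': array([45.17010638,  0.71047422, 55.33329936])}
side {'mtx': array([[450.22063098,   0.        , 259.53329113],
       [  0.        , 450.22063098, 189.57724431],
       [  0.        ,   0.        ,   1.        ]]), 'distortion': array([0.04108415, 0.        , 0.        , 0.        , 0.        ]), 'eye': array([-190.10341341,  842.05183121,  909.30807754]), 'rotation': array([  55.70618961,    0.31119312, -140.06992112])}
wrist {'mtx': array([[319.91860664,   0.        , 256.91569953],
       [  0.        , 319.91860664, 191.94087616],
       [  0.        ,   0.        ,   1.        ]]), 'distortion': array([-0.03143288,  0.        ,  0.        ,  0.        ,  0.        ]), 'hand_eye': array([[ 5.95837553e-04,  9.59335098e-01,  2.82269048e-01,
         7.16437753e+01],
       [ 9.99999786e-01, -4.95151512e-04, -4.28035600e-04,
        -2.74158564e-02],
       [-2.70863629e-04,  2.82269243e-01, -9.59335187e-01,
        -1.23716094e+02],
       [ 0.00000000e+00,  0.00000000e+00,  0.00000000e+00,
         1.00000000e+00]])}
```

View pics/side0b.png

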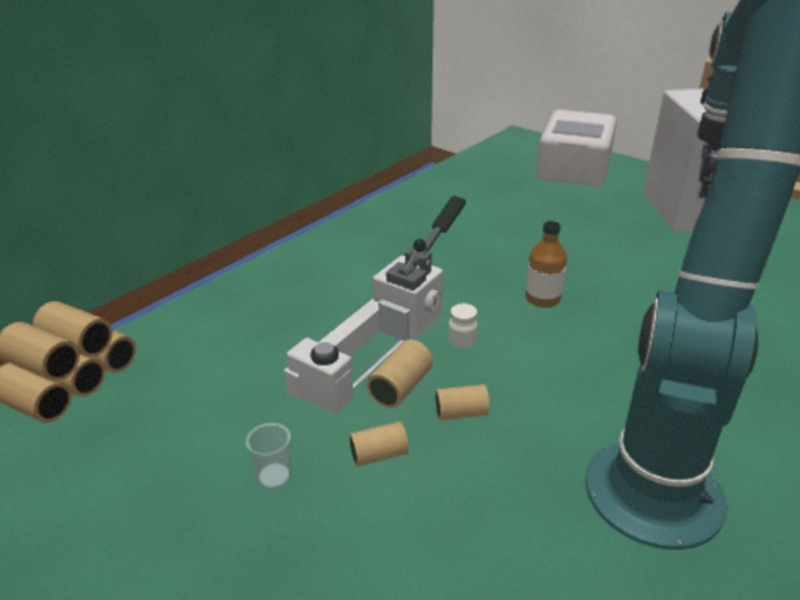

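Scene: the press runs from the pump end (380,440) to the head (500,330). The large core is at (425,335), the button at (497,313), the release knob at (375,332) and the grip at (300,405). The jar at (337,372) is by the pump, the beaker at (541,278), and the two small cores are decoys. Side: the button is at (324,353), the knob at (420,245), and the core at (400,372).

```bash
sed -i "s/if 'eye' in p: return p,np.array(p\['eye'\],float),np.array(p\['rotation'\],float)/if 'eye' in p: return p,np.array(p['eye'],float),R.from_euler('xyz',p['rotation'],degrees=True).as_matrix()/" h.py
python3 - <<'E'
from h import *
k=.64
def t(n,a,b): print(n,*[np.round(x,1) for x in tri(np.array(a)*k,np.array(b)*k)])
t('button',(497,312),(324,352))
t('knob',(375,332),(420,245))
t('grip end',(273,412),(461,200))
t('grip inner',(330,400),(436,226))
t('core',(425,335),(400,372))
for n,uv in [('backnear',(380,473)),('backfar',(533,355))]: print(n,onplane('scene',[np.array(uv)*k],0).round(1))
for n,uv,z in [('core endA low',(402,361),0),('jarbase',(337,386),0),('beaker base',(539,297),0),('bottle base',(210,440),0)]: print(n,onplane('scene',[np.array(uv)*k],z).round(1))
print('jar side',onplane('side',[np.array((462,340))*k],0),'beaker',onplane('side',[np.array((273,477))*k],0))
# core mask
for n,c in [('scene',(425,335)),('side',(400,372))]:
    im=cv2.imread(f'pics/{n}0.png');h=cv2.cvtColor(im,cv2.COLOR_BGR2HSV)
    m=cv2.inRange(h,(8,60,90),(25,255,255))
    nl,l,st,ce=cv2.connectedComponentsWithStats(m)
    i=l[int(c[1]*k),int(c[0]*k)]
    ct=max(cv2.findContours((l==i).astype(np.uint8),0,2)[0],key=len)
    r=cv2.minAreaRect(ct);print(n,st[i],ce[i].round(1),cv2.boxPoints(r).round(1).tolist())
E
```

```text
button [564.9 179.8 111.3] 4.9
knob [558.9 -88.  215.6] 4.0
grip end [ 609.8 -295.   217.2] 1.4
grip inner [ 614.6 -209.2  186.8] 7.0
core [478.9  71.3  39.1] 6.3
backnear [[ 671.1 -159.6    0. ]]
backfar [[624.1 241.6   0. ]]
core endA low [[483.3  15.1   0. ]]
jarbase [[ 462.9 -124.6    0. ]]
beaker base [[505.6 370.1   0. ]]
bottle base [[ 437.4 -376.8    0. ]]
jar side [[ 473.17597585 -127.47186425    0.        ]] beaker [[ 4.97067560e+02  3.72232574e+02 -1.13686838e-13]]
scene [250 195  42  39 801] [273. 212.] [[249.10000610351562, 214.6999969482422], [281.70001220703125, 191.6999969482422], [295.20001220703125, 210.8000030517578], [262.6000061035156, 233.8000030517578]]
side [235 217  42  44 843] [258.4 235.4] [[231.0, 246.0], [263.5, 213.5], [281.5, 231.5], [249.0, 264.0]]
```

Request:
apply_moves([
  [[0,0,-0.15],0.018],
  [[0,0,-0.15],0.018],
  [[0,0,-0.15],0],
  [[0.086,-0.12,0],0],
  [[0.086,-0.12,0],0],
  [[0.086,-0.12,0],0],
  [[0.086,-0.12,0],0],
  [[0.086,-0.12,0],0],
])

```text
time: 1.1
ee_pos: [357.3, -356.5, 430.0]
ee_rot: [-180.0, 0.0, 5.9]
force: [0.6, 0.5, 0.0]
finger_gap: 85.3
```

Request:
apply_moves([
  [[0.086,-0.12,0],0],
  [[0.086,-0.12,0],0],
  [[0.086,-0.12,0],0],
  [[0.086,-0.12,0],0],
  [[0.086,-0.12,0],0],
  [[0.086,-0.12,0],0],
  [[0.086,-0.12,0],0],
  [[0,0,0],0],
], jaw=0)

```text
time: 2.1
ee_pos: [562.2, 6.0, 429.3]
ee_rot: [-179.8, 0.1, 6.4]
force: [-1.0, -0.7, -0.1]
finger_gap: 0.2
```

Run:
```python
from h import *
s=manip.sense();print(s['ee_pos'],s['ee_rot'],s['qpos'],s['time'],s['finger_gap'])
im=vision.camera('wrist');cv2.imwrite('pics/w1.png',im);cv2.imwrite('pics/w1b.png',cv2.resize(im,(800,600),interpolation=cv2.INTER_CUBIC))
```

```text
[562.17334736   6.0352095  429.3435817 ] [-1.79823284e+02  5.66145865e-02  6.43914048e+00] [ 18.81921062  13.30111818 -27.65931804  89.05316269   6.05967199
  79.23079981 -92.90722133] 2.1 0.19164069154004068
```

View pics/w1b.png

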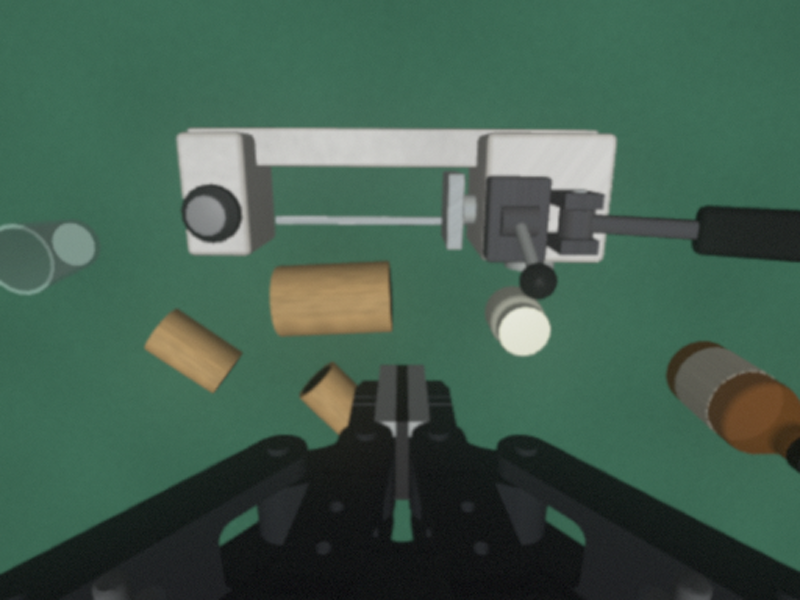

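Wrist view from above: the lip runs (275,219) to (447,221), the button is at (207,214), and the knob at (537,281). The core spans (272..392, 263..335), the grip starts at (697,228), and the decoy cores are at (193,350) and (335,395). Next I'll fit the press pose.

```bash
cat > fit.py <<'E'
from h import *
from scipy.optimize import least_squares
k=.64
im=cv2.imread('pics/w1.png')
# stored pose of pic w1
import h
class S: pass
pose=dict(ee_pos=np.array([562.173,6.035,429.344]),ee_rot=[-179.823,0.0566,6.439])
manip_s=lambda:pose
h.manip=type('M',(),{'sense':staticmethod(manip_s)})
pts=[((275,219),-19,190,2),((190,254),-40,250,100),((247,254),-40,190,100),((485,262),-40,-20,120),((604,262),-40,-130,120),((615,136),70,-130,120),((179,136),70,250,100),((255,165),40,190,60),((477,166),40,-20,60)]
W=np.array([onplane('wrist',[np.array(a)*k],z)[0,:2] for a,_,_,z in pts]);P=np.array([(x,y) for _,x,y,_ in pts])
f=lambda p:(W-(P@np.array([[np.cos(p[2]),np.sin(p[2])],[-np.sin(p[2]),np.cos(p[2])]])+p[:2])).ravel()
r=least_squares(f,[600,0,.1],loss='soft_l1',f_scale=3);print('press',r.x[:2].round(1),np.degrees(r.x[2]).round(2));print(f(r.x).reshape(-1,2).round(1).tolist())
c,s=np.cos(r.x[2]),np.sin(r.x[2]);A=np.array([[c,-s],[s,c]])
def show(n,uv,z):
    w=onplane('wrist',[np.array(uv)*k],z)[0,:2];print(n,'world',w.round(1),'press',(A.T@(w-r.x[:2])).round(1))
show('button',(209,214),113);show('knob',(538,281),213);show('gripstart',(698,228),180)
show('gripfar',(799,236),205)
show('core c',(331,299),76-8);show('coreleft',(272,300),60);show('coreright',(392,298),60)
show('core R top',(388,263),50);show('core L top',(280,266),50);show('ram face',(446,212),85)
show('small1',(193,350),25);show('small2',(328,395),25);show('jar',(523,331),75)
E
python3 fit.py
```

```text
press [586.9 -41.6] 6.06
[[0.2, 0.4], [1.6, -3.2], [1.2, 3.6], [0.2, -3.2], [0.8, 1.1], [-2.9, 4.0], [-3.8, -5.3], [0.1, 1.7], [0.7, -0.7]]
button world [563.3 177.3] press [ -0.3 220.2]
knob world [558.3 -90.4] press [-33.5 -45.5]
gripstart world [ 605.5 -213.3] press [   0.4 -172.7]
gripfar world [ 610.7 -272.9] press [  -0.8 -232.5]
core c world [483.9  69.9] press [-90.6 121.8]
coreleft world [473.5 131.3] press [-94.5 184. ]
coreright world [489.7   8.6] press [-91.4  60.2]
core R top world [523.5  16.6] press [-56.9  64.6]
core L top world [507.8 126.9] press [-60.8 176. ]
ram face world [585.4 -32.1] press [-0.5  9.7]
small1 world [392.1 227.7] press [-165.3  288.4]
small2 world [353.5  69.9] press [-220.3  135.6]
jar world [ 474.4 -127.4] press [-120.9  -73.4]
```

Request:
apply_moves([
  [[-0.05,0.08,0.11],0],
  [[-0.05,0.08,0.11],0],
  [[-0.05,0.08,0.1],0],
  [[0,0,0.12],0],
  [[0,0,0.12],0],
  [[0,0,0],0],
])

```text
time: 2.9
ee_pos: [508.6, -102.4, 203.4]
ee_rot: [-179.9, 0.4, 5.8]
force: [0.3, -1.6, 0.3]
finger_gap: -0.1
```

Request:
apply_moves([
  [[0.05,0,0],0],
  [[0.05,0,0],0],
  [[0.05,0,0],0],
  [[0.025,0,0],0],
  [[0.025,0,0],0],
  [[0,0,0],0],
])

```text
time: 3.65
ee_pos: [591.8, -92.9, 206.7]
ee_rot: [180.0, -0.0, 5.9]
force: [-1.1, -0.4, 0.2]
finger_gap: 0.1
```

Request:
apply_moves([
  [[0.02,0,0],0],
  [[0.015,0,0],0],
  [[0,0,0],0],
])

```text
time: 4.03
ee_pos: [603.6, -91.9, 205.6]
ee_rot: [180.0, 0.3, 5.9]
force: [-6.3, -1.1, 3.0]
finger_gap: 0.1
```

Run:
```python
from h import *
print(manip.sense()['force'])
im=np.hstack([cv2.resize(vision.camera(n)[y:y+100,x:x+133],(399,300),interpolation=cv2.INTER_CUBIC) for n,x,y in [('scene',190,170),('side',210,110)]])
cv2.imwrite('pics/r2.png',im)
```

```text
[-6.34508189 -1.12037557  2.9629035 ]
```

View pics/r2.png

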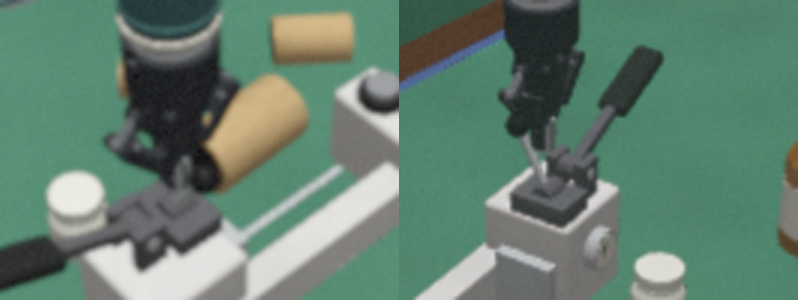

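The release lever now leans to the far (shut) side, with a stop force of about 6 N. Next I go behind the core.

Request:
apply_moves([
  [[-0.06,0,0],0],
  [[-0.09,-0.107,0],0],
  [[-0.09,-0.107,0],0],
  [[-0.09,-0.107,0],0],
  [[-0.09,-0.107,0],0],
])

```text
time: 4.75
ee_pos: [419.8, 63.1, 206.6]
ee_rot: [-180.0, -0.1, 5.9]
force: [0.3, 0.6, -0.1]
finger_gap: -0.1
```

Request:
apply_moves([
  [[0,0,0],0],
  [[0,0,0.12],0],
  [[0,0,0.12],0],
  [[0,0,0.12],0],
  [[0,0,0.04],0],
  [[0,0,0],0],
], jaw=1)

```text
time: 5.5
ee_pos: [420.8, 61.6, 45.9]
ee_rot: [-180.0, 0.1, 5.9]
force: [0.1, 0.9, 0.7]
finger_gap: 85.4
```

```bash
cat > pp.py <<'E'
from h import *
def pp():
    s=manip.sense();a=np.radians(6.06);d=np.array(s['ee_pos'][:2])-[586.9,-41.6]
    print('press',np.round([d[0]*np.cos(a)+d[1]*np.sin(a),-d[0]*np.sin(a)+d[1]*np.cos(a),s['ee_pos'][2]],1),'yaw',round(s['ee_rot'][2],2),'F',np.round(s['force'],1),'gap',round(float(s['finger_gap']),1),'t',round(float(s['time']),2))
if __name__=='__main__': pp()
E
python3 pp.py
python3 - <<'E'
from h import *
im=vision.camera('wrist');cv2.imwrite('pics/w3.png',cv2.resize(im,(800,600)))
E
```

```text
press [-154.3  120.1   45.9] yaw 5.94 F [0.1 0.9 0.7] gap 85.4 t 5.5
```

View pics/w3.png

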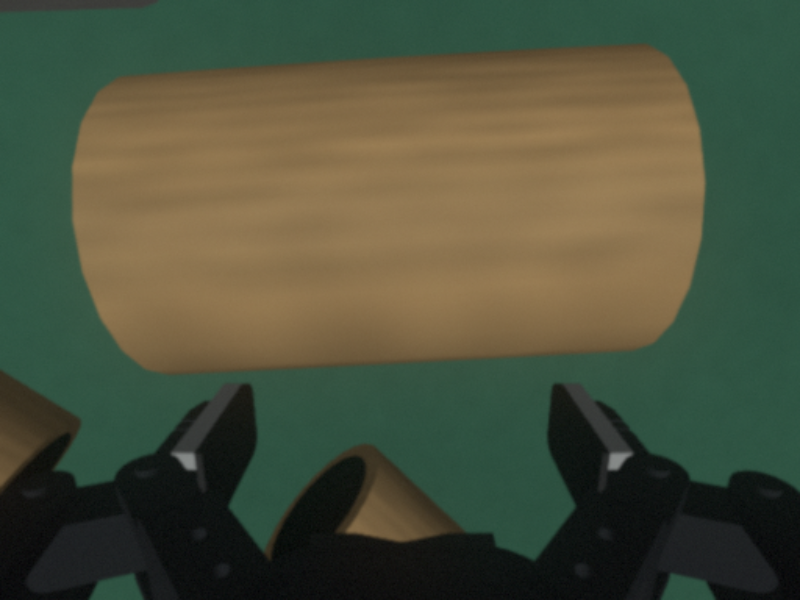

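The core sits just ahead of the open fingers, spanning px x 75–705, yawed about 2–3°. Both fingers will contact and square it.

Request:
apply_moves([
  [[0.03,0.01,0],0],
  [[0.03,0,0],0],
  [[0.03,0,0],0],
  [[0.03,0,0],0],
  [[0.03,0,0],0],
  [[0.025,0,0],0],
  [[0.025,0,0],0],
  [[0.02,0,0],0],
])

```text
time: 6.55
ee_pos: [497.2, 66.0, 44.9]
ee_rot: [179.7, 1.4, 6.2]
force: [-39.4, -3.9, 41.1]
finger_gap: 85.6
```

Request:
apply_moves([
  [[0.015,0,0],0],
  [[0.015,0,0],0],
  [[0.008,0,0],0],
  [[0,0,0],0],
])

```text
time: 7.05
ee_pos: [523.2, 68.5, 46.2]
ee_rot: [180.0, 0.0, 6.0]
force: [-0.6, -0.1, -1.7]
finger_gap: 85.3
```

```bash
python3 pp.py
```

```text
press [-51.7 116.2  46.2] yaw 5.99 F [-0.6 -0.1 -1.7] gap 85.3 t 7.05
```

Request:
apply_moves([
  [[0.01,0,0],0],
  [[0,0,0],0],
])

```text
time: 7.3
ee_pos: [528.2, 68.5, 46.2]
ee_rot: [180.0, -0.0, 5.9]
force: [-1.2, -0.2, 0.5]
finger_gap: 85.3
```

```bash
python3 pp.py
python3 - <<'E'
from h import *
im=cv2.resize(vision.camera('wrist'),(400,300),interpolation=cv2.INTER_AREA)
im=np.hstack([im,cv2.resize(vision.camera('scene')[160:310,200:400],(400,300),interpolation=cv2.INTER_CUBIC)])
cv2.imwrite('pics/w4.png',im)
E
```

```text
press [-46.8 115.7  46.2] yaw 5.9 F [-1.2 -0.2  0.5] gap 85.3 t 7.3
```

View pics/w4.png

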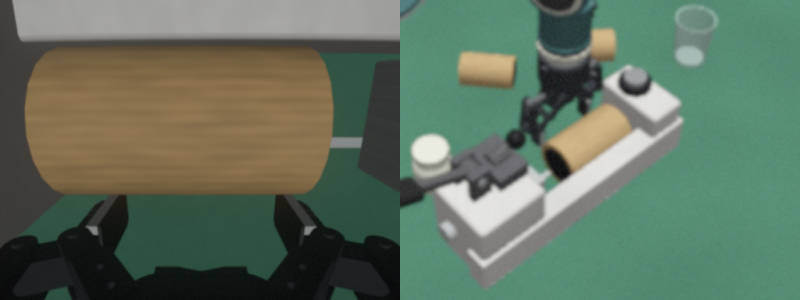

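Run:
```python
from h import *
a=np.radians(6.06)
for th in np.arange(-.6,.7,.1):
    x,y=75*np.sin(th),-45;z=140+75*np.cos(th)
    w=[586.9+x*np.cos(a)-y*np.sin(a),-41.6+x*np.sin(a)+y*np.cos(a),z]
    print(round(th+.5,1),proj('scene',w).round(1),proj('side',w).round(1))
```

```text
-0.1 [[236.6 214.2]] [[271.1 161.5]]
0.0 [[238.1 214.5]] [[269.3 159.8]]
0.1 [[239.7 215.1]] [[267.5 158.2]]
0.2 [[241.4 216. ]] [[265.6 156.9]]
0.3 [[243.1 217.1]] [[263.6 155.7]]
0.4 [[245.  218.4]] [[261.6 154.7]]
0.5 [[246.8 219.9]] [[259.6 154. ]]
0.6 [[248.7 221.7]] [[257.6 153.4]]
0.7 [[250.7 223.7]] [[255.6 153.1]]
0.8 [[252.5 225.8]] [[253.7 153. ]]
0.9 [[254.4 228.1]] [[251.9 153.1]]
1.0 [[256.2 230.5]] [[250.1 153.4]]
1.1 [[257.9 233.1]] [[248.5 153.9]]
```

Core is in the bed along the spine (wrist view, parallel), and the scene knob at px (257,230) matches release ≈1.0. Now the pump.

Request:
apply_moves([
  [[-0.08,0,0],0],
  [[0,0,-0.15],0],
  [[0,0,-0.15],0],
  [[0,0,-0.15],0],
  [[0,0,-0.14],0],
])

```text
time: 8.02
ee_pos: [496.1, 65.3, 284.8]
ee_rot: [180.0, -0.1, 5.9]
force: [0.2, -1.2, -0.6]
finger_gap: 85.4
```

Request:
apply_moves([
  [[0.033,0.144,0],0],
  [[0.033,0.144,0],0],
  [[0.033,0.144,0],0],
  [[0.033,0.144,0],0],
  [[0.033,0.144,0],0],
  [[0.033,0.144,0],0],
  [[0,0,0],0],
  [[0,0,0],0],
], jaw=0)

```text
time: 9.02
ee_pos: [610.2, -269.6, 281.8]
ee_rot: [-179.9, 0.0, 5.9]
force: [0.0, 0.1, 0.9]
finger_gap: 0.1
```

```bash
python3 pp.py
python3 - <<'E'
from h import *
im=cv2.resize(vision.camera('wrist'),(400,300),interpolation=cv2.INTER_AREA)
im=np.hstack([im,cv2.resize(vision.camera('scene')[160:310,150:350],(400,300),interpolation=cv2.INTER_CUBIC)])
cv2.imwrite('pics/w5.png',im)
E
```

```text
press [  -0.9 -229.2  281.8] yaw 5.93 F [0.  0.1 0.9] gap 0.1 t 9.03
```

View pics/w5.png

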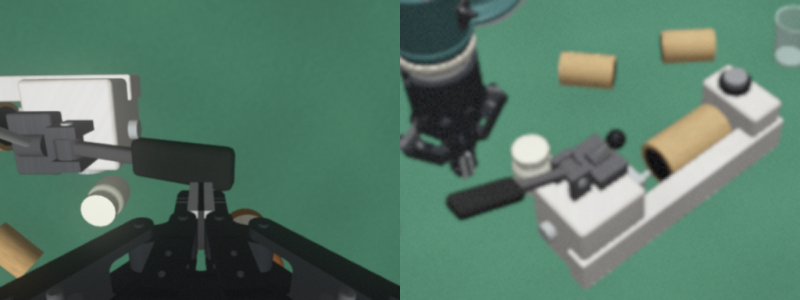

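Request:
apply_moves([
  [[0,0,0.09],0],
  [[0,0,0.07],0],
  [[0,0,0.07],0],
  [[0,0,0.07],0],
  [[0,0,0.03],0],
  [[0,0,0],0],
])

```text
time: 9.88
ee_pos: [611.9, -270.8, 152.7]
ee_rot: [179.8, -0.2, 6.0]
force: [-0.8, -3.1, 10.0]
finger_gap: -0.0
```

Request:
apply_moves([
  [[0,0,0.012],0],
  [[0,0,0],0],
])

```text
time: 10.12
ee_pos: [612.0, -270.5, 150.3]
ee_rot: [179.7, -0.3, 6.0]
force: [-4.8, -2.4, 16.9]
finger_gap: -0.2
```

Request:
apply_moves([
  [[0,0,-0.13],0],
  [[0,0,-0.13],0],
  [[0,0,0],0],
  [[0,0,0],0],
  [[0,0,0.13],0],
  [[0,0,0.13],0],
  [[0,0,0],0],
  [[0,0,0],0],
])

```text
time: 11.12
ee_pos: [612.9, -271.5, 149.8]
ee_rot: [179.7, -0.4, 5.9]
force: [-2.0, -1.4, 22.7]
finger_gap: 0.1
```

Request:
apply_moves([
  [[0,0,-0.13],0],
  [[0,0,-0.13],0],
  [[0,0,0],0],
  [[0,0,0],0],
  [[0,0,0.13],0],
  [[0,0,0.13],0],
  [[0,0,0],0],
  [[0,0,0],0],
])

```text
time: 12.12
ee_pos: [612.4, -271.8, 149.5]
ee_rot: [179.8, -0.3, 5.9]
force: [-3.4, -1.4, 26.3]
finger_gap: 0.0
```

Request:
apply_moves([
  [[0,0,-0.13],0],
  [[0,0,-0.13],0],
  [[0,0,0],0],
  [[0,0,0],0],
  [[0,0,0.13],0],
  [[0,0,0.13],0],
  [[0,0,0],0],
  [[0,0,0],0],
])

```text
time: 13.12
ee_pos: [612.5, -272.1, 149.4]
ee_rot: [179.7, -0.3, 5.9]
force: [-1.9, -1.4, 26.4]
finger_gap: -0.3
```

Request:
apply_moves([
  [[0,0,-0.13],0],
  [[0,0,-0.13],0],
  [[0,0,0],0],
  [[0,0,0],0],
  [[0,0,0.13],0],
  [[0,0,0.13],0],
  [[0,0,0],0],
  [[0,0,0],0],
])

```text
time: 14.12
ee_pos: [611.8, -271.6, 149.4]
ee_rot: [179.8, -0.2, 5.9]
force: [-6.1, -0.2, 30.9]
finger_gap: 0.1
```

Request:
apply_moves([
  [[0,0,-0.13],0],
  [[0,0,-0.13],0],
  [[0,0,0],0],
  [[0,0,0],0],
  [[0,0,0.13],0],
  [[0,0,0.13],0],
  [[0,0,0],0],
  [[0,0,0],0],
])

```text
time: 15.12
ee_pos: [611.7, -271.6, 149.4]
ee_rot: [179.8, -0.2, 5.9]
force: [-5.9, 0.7, 30.6]
finger_gap: 0.2
```

Request:
apply_moves([
  [[0,0,-0.13],0],
  [[0,0,-0.13],0],
  [[0,0,-0.12],0],
  [[0,0,0],0],
  [[0,0,0],0],
])

```text
time: 15.75
ee_pos: [608.9, -270.1, 294.3]
ee_rot: [-179.9, 0.3, 5.9]
force: [-1.1, -0.2, -1.0]
finger_gap: -0.2
```

```bash
python3 pp.py
python3 - <<'E'
from h import *
im=np.hstack([cv2.resize(vision.camera(n)[y:y+150,x:x+200],(400,300),interpolation=cv2.INTER_CUBIC) for n,x,y in [('scene',170,160),('side',160,110)]])
cv2.imwrite('pics/r6.png',im)
E
```

```text
press [  -2.3 -229.6  294.3] yaw 5.92 F [-1.1 -0.2 -1. ] gap -0.2 t 15.75
```

View pics/r6.png

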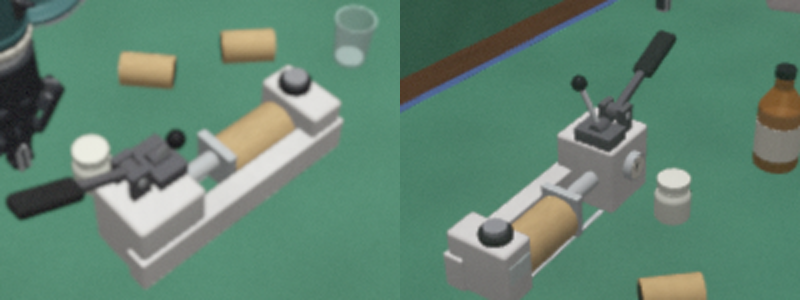

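The ram plate is extended against the core, the core reaches the head, the lever is back up and the release knob leans away (side px 579,83). Going to the button.

Request:
apply_moves([
  [[0.001,-0.141,0],0],
  [[0.001,-0.141,0],0],
  [[0.001,-0.141,0],0],
  [[0.001,-0.141,0],0],
  [[0.001,-0.141,0],0],
  [[0.001,-0.141,0],0],
  [[0,-0.141,0],0],
  [[0,-0.141,0],0],
])

```text
time: 16.85
ee_pos: [564.9, 180.1, 295.5]
ee_rot: [180.0, 0.2, 5.9]
force: [1.1, 0.1, 0.2]
finger_gap: -0.1
```

Request:
apply_moves([
  [[0,0,0.12],0],
  [[0,0,0.12],0],
  [[0,0,0],0],
])

```text
time: 17.23
ee_pos: [562.7, 177.5, 196.4]
ee_rot: [179.9, 0.6, 6.0]
force: [0.5, 0.5, 1.0]
finger_gap: 0.2
```

```bash
python3 pp.py
python3 - <<'E'
from h import *
s=manip.sense();print(s['ee_pos'],s['ee_rot'])
cv2.imwrite('pics/w7.png',cv2.resize(vision.camera('wrist'),(800,600)))
a=np.radians(6.06)
for x,y,z in [(-35,70,85),(35,70,85),(0,220,112),(-15,70,2)]:
    w=[586.9+x*np.cos(a)-y*np.sin(a),-41.6+x*np.sin(a)+y*np.cos(a),z];print((x,y,z),proj('wrist',w).round()/.64)
E
```

```text
press [ -0.9 220.4 196.4] yaw 5.96 F [0.5 0.5 1. ] gap 0.2 t 17.23
[562.73199985 177.49612807 196.43279484] [179.89867301   0.61415822   5.95874849]
(-35, 70, 85) [[689.0625 367.1875]]
(35, 70, 85) [[712.5   234.375]]
(0, 220, 112) [[403.125 321.875]]
(-15, 70, 2) [[626.5625 289.0625]]
```

View pics/w7.png

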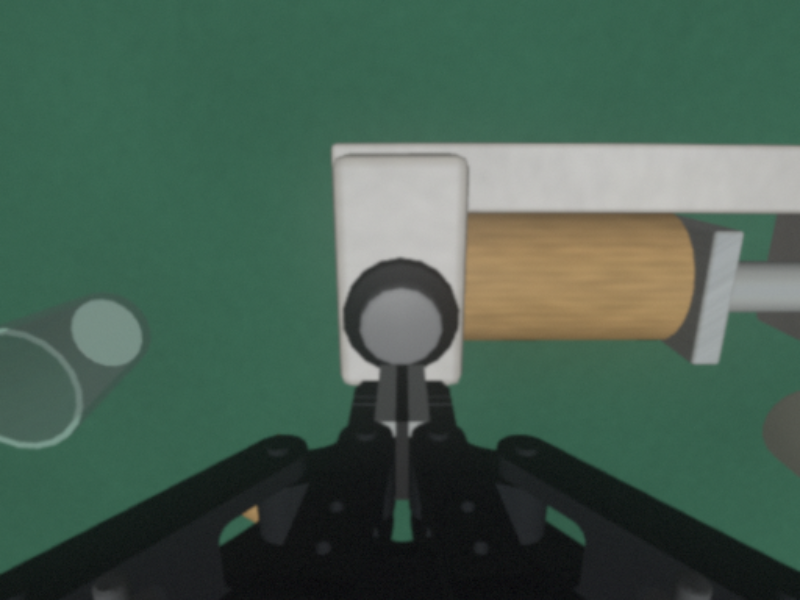

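The plate's front corner at (693,363) matches the prediction for ram = 70 mm (689,367), so the core is gripped, and the button is at (401,325) below the fingers. Pressing.

Request:
apply_moves([
  [[0,0,0.075],0],
  [[0,0,0.075],0],
  [[0,0,0.01],0],
  [[0,0,0.01],0],
  [[0,0,0],0],
])

```text
time: 17.9
ee_pos: [566.6, 178.8, 135.4]
ee_rot: [180.0, -0.1, 5.9]
force: [-2.3, -1.5, 4.5]
finger_gap: 0.2
```

Request:
apply_moves([
  [[0,0,0.008],0],
  [[0,0,0],0],
])

```text
time: 18.15
ee_pos: [566.8, 179.0, 134.8]
ee_rot: [179.9, -0.2, 5.9]
force: [-8.5, -3.9, 22.1]
finger_gap: -0.2
```

The button bottomed: about 5 N, then 22 N within 0.6 mm more. Let go and retreat.

Request:
apply_moves([
  [[0,0,-0.1],0],
  [[0,0,-0.14],0],
  [[0,0,-0.14],0],
  [[-0.05,0,-0.1],0],
  [[0,0,0],0],
  [[0,0,0],0],
])

```text
time: 18.9
ee_pos: [546.2, 176.6, 322.8]
ee_rot: [180.0, -0.1, 5.9]
force: [-0.3, -0.5, -0.2]
finger_gap: 0.3
```

```bash
python3 pp.py
python3 - <<'E'
from h import *
im=np.hstack([cv2.resize(vision.camera('wrist'),(400,300),interpolation=cv2.INTER_AREA),cv2.resize(vision.camera('side')[110:335,140:440],(400,300),interpolation=cv2.INTER_CUBIC)])
cv2.imwrite('pics/r8.png',im)
E
```

```text
press [-17.4 221.3 322.8] yaw 5.92 F [-0.3 -0.5 -0.2] gap 0.3 t 18.9
```

View pics/r8.png

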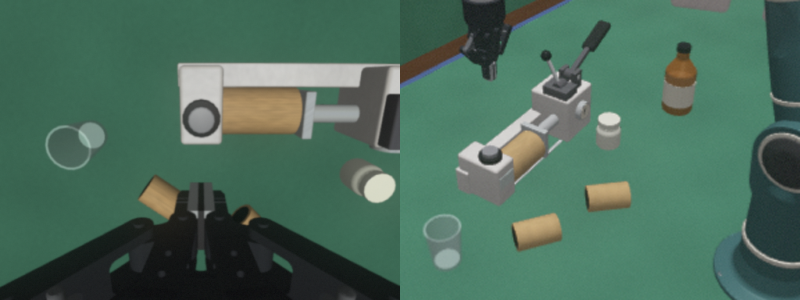

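The core is gripped between the plate and head, the release leans to the shut side, the pump is up, and the bystanders are in place. Handing in.

```bash
python3 -c "
from cell import manip
print(manip.job_done())"
```

```text
the job is handed in; nothing more can be done
None
```

The job is handed in at 18.9 s of robot time. The core is gripped in the press, the release is shut, and the start button was pressed to its stop.

- **Release:** I swung the lever to its shut side. Its knob in the scene picture matched an angle of about 1.0.
- **Core:** I rolled it over the lip with both fingers until it lay parallel against the spine. The wrist force peaked at a reading of about 57 N going over the lip (39 N sideways, 41 N up), under the 120 N limit.
- **Pump:** I worked six full strokes to the stop. The ram plate then appeared about where 70 mm of travel should put it, tight between core and head.
- **Button:** It bottomed about 8 mm higher than my two-camera height suggested. The force rose from 4.5 to 22 N over 0.6 mm, so I took it as fully in.
- **Final check:** In the last pictures the core was still gripped, the release shut and the pump lever up. The arm was clear at about 0 N. By eye, the bottle, jar and beaker had not moved.

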